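# Present the next dose on a rotary tablet dispenser

### The arm

A 7-joint arm with a two-finger parallel gripper is mounted at the origin on a cart in front of the work surface, level with it; the furniture and walls round the work are solid. World frame = base frame: x ahead of the robot, y to its left, z up, the work surface at z = 0. Lengths are in m, angles in rad, forces in N, time in s.
With the tool pointing down it reaches from about 0.35 to 0.9 m from the base axis. Payload 8.1 kg.
Tool frame: the origin (TCP) lies at the very end of the fingers, on their centre line; the grasp point (between the pads) lies 19 mm behind it; x points along the fingers, y is the direction in which the jaws open and shut, and the axes are right-handed (so a half turn about x gives the same grasp; the last joint's range is limited). The gripper opens to 85 mm and grips with 20 to 120 N. Pads are 22 mm wide; open, the fingers measure 114 mm over their backs; the gripper's body (76 mm by 85 mm) begins 54 mm behind the grasp point. The pads swing forward as they close: fully open they stand 13 mm farther back than shut.
Start: joints at [1.115, 0.434, 0.025, 1.573, -0.012, 1.134, -0.075], TCP at [0.216, -0.587, 0.2] pointing down, gripper open.
Joint ranges: [-2.62, 2.62], [-0.44, 2.09], [-1.27, 1.32], [0.08, 2.57], [-1.32, 4.46], [0.12, 2], [-2.74, 2.74]. Speed limits (rad/s): [2.22, 2.22, 3.01, 3.01, 3.14, 3.14, 3.14].

### API

Orientations are given as a 3x3 rotation matrix whose columns are the frame's x, y, z axes.
In Python, from cell import sensors, get_image, calibration, env gives the robot as it stands.
- The arm moves only by the tool move_arm, never from a script. Its argument "moves" is text: rows parted by semicolons, each of 7 numbers parted by spaces: the shift along the tool's x, y, z in mm, then the turn, a rotation vector about the tool's x, y, z in rad, then the closure, from 0 (fully open) to 1 (shut). A call has 1 to 20 rows; each row is the pose to reach, as a shift and turn from the pose commanded when the call began, along the tool's axes at that moment; what a row does not reach only later rows make up. A row lasts 1/10 s, in which the tool goes at most 50 mm and 8.59 degrees, less where a joint would pass 70% of its speed; a pose out of reach is approached as far as the arm can. A call with a gripper value outside its range is refused whole. The fingers move at their own pace and stop on an object; "grip_force" is the grip in N (left out, the last holds). Time passes only in rows, so rows that repeat a pose let the fingers close. It gives the time, the measured TCP pose, the force and the opening at its end, in the units of the state.
- sensors.sense(): the state, without advancing time (a new reading comes with each control period).
- get_image(name): name is "scene" or "side" or "wrist"; returns (picture, depth): 384x512x3 uint8, blue, green, red; 384x512 float32, m along the optical axis (not along the pixel's ray), 0 where there is no reading.
- calibration(name): a dict with "fx", "fy", "cx", "cy" (pixels), "cam_to_world" (4x4, takes a point from camera to world coordinates). Camera axes: x right, y up, looking along -z (the intrinsics and any distortion apply to the point x, -y, -z); pixel columns grow to the right and rows downward; lengths in m; the calibration is good to about 2 mm. A picture is of the moment at which its call begins: read the wrist's pose just before it. calibration takes no time and is no camera call; for the wrist camera it gives the pose at the moment of the call.
- env.job_done(): hands the job in, once; it reports no verdict.
The state is a dict: "time_s": time; "joints": joint angles; "dq": joint speeds; "effort": joint torques, N m; "tool_pos": TCP position; "eef_rot": TCP orientation; "contact_force": force on the tool from outside, world axes, zero at the start; "wrist_torque": the same for the moment, N m; "finger_gap": opening from 0.0 (shut) to 1.0 (fully open).
Only numpy, scipy, OpenCV 4.12 (cv2) and the standard library are available. Lean on these libraries where they do the work, as an engineer would, in place of code of your own. Each camera call takes 0.05 s, during which the arm holds its last target.

### The job

Bring up the next dose on the round tablet dispenser: with its shutter still shut, turn the black knurled knob clockwise with a fingertip, by friction alone, until the first loaded compartment clicks into place under the shutter, and take the finger off the knob. Then push the shutter's tab with a fingertip until the shutter is fully open. Do not grip or lift anything, do not turn on past that compartment, and leave the cups, bottles and other things round it where they are.

Things in the scene. Friction and masses are not known exactly. Their poses are not given: they have to be found in the camera images.
- dispenser: Round rotary tablet dispenser: white drum, 180 mm across, fixed by suction feet. Origin: centre of its underside; z up; its -x axis points at the middle of the serving opening. A fixed clear flat cover, top 46 mm above the bench (edge ring 48 mm), lies over a grey tray that turns with the knob about the drum's upright axis.
- opening (a point): Middle of the cover's only opening (40 degrees wide, radii 45 to 84 mm), 64 mm from the axis, 46 mm above the bench, under the shutter. The tray below has eight 45 degree compartments, seen through the cover: three neighbours are empty, the next five, going counterclockwise from above, hold three small tablets each.
- knob (a joint): Angle of knob and tray, rad, growing clockwise from above. It clicks to rest at multiples of 0.785 (45 degrees). It starts with an empty compartment at the opening, at 0.785 or 1.571 (seldom poised between these); at 2.356 the first loaded one is there. Between clicks it resists with up to 0.08 N m (most just off a rest); past half way it runs on to the next rest when let go.
- knob_top (a point): Centre of the knob's flat top, on the drum's axis, 68 mm above the bench; it turns with the knob. The knob is a black knurled disc, 67 mm across, 20 mm high, in the middle of the cover, with a white arrow on top that shows clockwise. A fingertip pressed with 5 to 15 N on its grippy top off centre, or on its rim, and carried round the axis turns it.
- shutter (a joint): Angle of the shutter, rad: about 0 shut over the opening, 0.84 fully open at its stop. It swings about the drum's axis, counterclockwise from above, and stays where it is left; pushing takes under 1 N at the tab.
- shutter_tab (a point): Top centre of the shutter's upright tab, 68.5 mm from the axis, 61.5 mm above the bench. The shutter is a white 45 degree sector plate, radii 42 to 83 mm, its top 48 mm above the bench. The tab stands 14 mm above it, 16 mm long radially, 8 mm thick. The point's x axis points at the knob's axis, y across the tab; opening moves the tab towards -y.
- dose_cup: A bystander: open clear dose cup, 62 mm across, 61 mm tall. Origin: centre of its underside.
- cup_stack: A bystander: stack of small clear dose cups, 46 mm across, 58 mm tall. Origin: centre of its underside.
- pill_bottle: A bystander: white tablet bottle with screw cap, 38 mm across, 68 mm tall. Origin: centre of its underside.
- tablet_bottle: A bystander: white tablet bottle with screw cap, 42 mm across, 74 mm tall. Origin: centre of its underside.
- cutter: A bystander: small flat tablet cutter, 100 x 47 x 21 mm. Origin: centre of its underside.
- tape: A bystander: roll of tape lying flat, 53 mm across, 18 mm tall. Origin: centre of its underside.
- blister_pack: A bystander: foil blister pack lying flat, 38 x 90 x 5 mm. Origin: centre of its underside.

How it is judged:
By the outcome, as a careful person would: the job done as asked, in the order asked, and still so for the second after the job is handed in, with the robot touching nothing.
It also fails if it takes over 59 s, if anything falls off the work surface, if the arm or the gripper's body presses on something with over 40 N, if the wrist force passes 120 N, or if a joint passes its speed limit or range.

## Working session

There is one attempt and no reset: what is moved stays moved. The work goes in short steps, Python scripts to look and compute and a tool call to move; the robot and the scene stay as the last step left them, time stands still between calls to the robot, and variables do not carry over. Pictures are saved under pics/ and viewed, and the job is handed in when it is done.

Besides the shell and the picture viewer there is one more tool, called after "Request:" as name(argument=value, ...) on one line, values as JSON. move_arm: Moves the arm, as the interface text tells. Its arguments: {"type":"object","properties":{"moves":{"type":"string"},"grip_force":{"type":"number"}},"required":["moves"]}

```bash
mkdir -p pics; python3 - <<'E'
from cell import sensors,get_image,calibration
import cv2,numpy as np
s=sensors.sense();print(s)
for n in["scene","side"]:
    p,d=get_image(n);cv2.imwrite(f"pics/{n}0.png",p);np.savez(f"{n}0.npz",p=p,d=d);print(n,calibration(n))
E
```

```text
{'time_s': 0.0, 'joints': array([ 1.11541031,  0.43523694,  0.02497406,  1.57408594, -0.01161414,
        1.13401422, -0.07511666]), 'dq': array([ 8.74143986e-04,  1.33961411e-03, -1.23509160e-03, -4.45934511e-04,
       -9.74318571e-06, -3.63075012e-04,  1.24631855e-03]), 'effort': array([ 5.15217982e-05, -6.70458627e+01,  1.02531876e+00, -3.16220355e+01,
        1.55829918e-02,  1.22796453e-02, -1.49236519e-05]), 'tool_pos': array([ 0.21570029, -0.58600613,  0.19912167]), 'eef_rot': array([[-6.75260547e-04,  3.45425458e-01, -9.38445948e-01],
       [ 1.44974728e-03, -9.38444837e-01, -3.45426092e-01],
       [-9.99998721e-01, -1.59376207e-03,  1.32915156e-04]]), 'contact_force': array([-0.08251367,  0.12338739, -0.19495248]), 'wrist_torque': array([-0.01211851, -0.00060617,  0.00699558]), 'finger_gap': 0.9997292621764293}
scene {'fx': 362.71095793991117, 'fy': 362.71095793991117, 'cx': 262.561542190625, 'cy': 198.365740544276, 'cam_to_world': array([[-0.80965856,  0.28961598, -0.51046606,  0.08176603],
       [-0.58659157, -0.42757718,  0.68781399,  0.56633887],
       [-0.01906171,  0.85632957,  0.51607782,  0.5138512 ],
       [ 0.        ,  0.        ,  0.        ,  1.        ]])}
side {'fx': 366.37480719468607, 'fy': 366.37480719468607, 'cx': 256.67744848944164, 'cy': 184.4535093242817, 'cam_to_world': array([[-0.95319121,  0.14030795, -0.26784362,  0.27007876],
       [-0.30231701, -0.45853228,  0.83567492,  0.69098286],
       [-0.00556311,  0.87753167,  0.47948642,  0.46412198],
       [ 0.        ,  0.        ,  0.        ,  1.        ]])}
```

View pics/scene0.png

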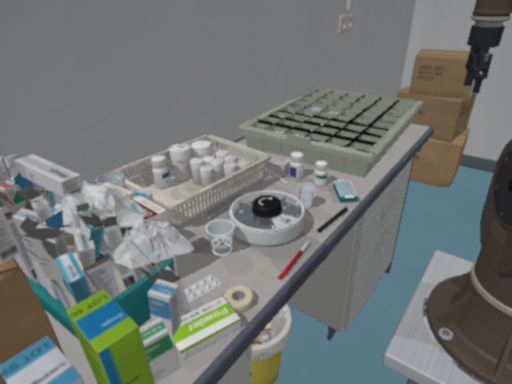

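View pics/side0.png

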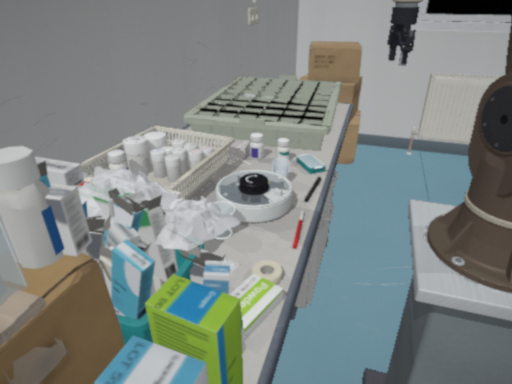

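```bash
cat > h.py <<'E'
import numpy as np,cv2
from cell import sensors,get_image,calibration
def ray(c,u,v,z):
    T=c["cam_to_world"];d=T[:3,:3]@np.array([(u-c["cx"])/c["fx"],-(v-c["cy"])/c["fy"],-1]);o=T[:3,3]
    return o+d*(z-o[2])/d[2]
def proj(c,P):
    T=c["cam_to_world"];q=T[:3,:3].T@(np.array(P)-T[:3,3]);return c["cx"]+c["fx"]*q[0]/-q[2],c["cy"]+c["fy"]*q[1]/q[2]
E
python3 - <<'E'
from h import *
for n,b in(("scene",(215,170,330,255)),("side",(200,155,310,230))):
    z=np.load(n+"0.npz");p=z["p"];c=calibration(n)
    cv2.imwrite(f"pics/{n}c.png",cv2.resize(p[b[1]:b[3],b[0]:b[2]],None,fx=6.5,fy=6.5,interpolation=cv2.INTER_CUBIC))
    m=(p.max(2)<50).astype(np.uint8);m2=np.zeros_like(m);m2[b[1]:b[3],b[0]:b[2]]=m[b[1]:b[3],b[0]:b[2]]
    k,l,st,ce=cv2.connectedComponentsWithStats(m2)
    for i in range(1,k):
        if st[i,4]>60: print(n,st[i],ce[i],ray(c,*ce[i],.058))
E
```

```text
scene [253 197  28  21 423] [266.98108747 207.86761229] [ 0.49892364 -0.01221686  0.058     ]
side [240 175  28  20 390] [254.27692308 185.34871795] [ 0.50092531 -0.01111556  0.058     ]
```

```bash
ls pics
```

```text
scene0.png
scenec.png
side0.png
sidec.png
```

View pics/scenec.png

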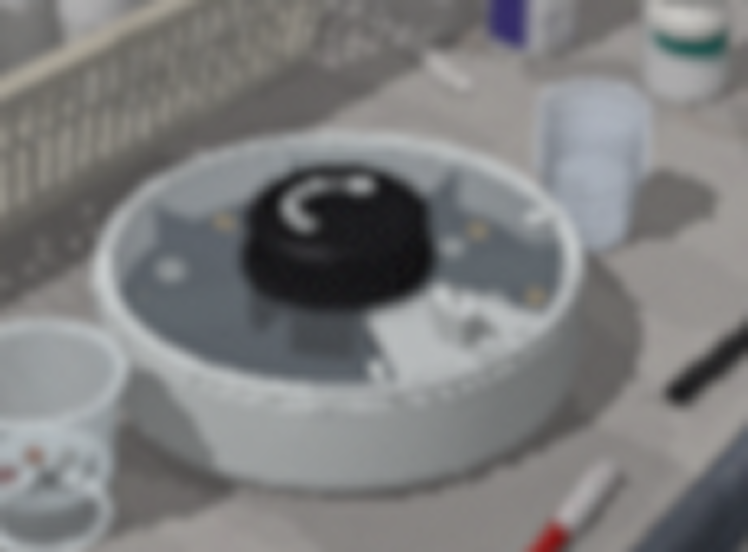

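View pics/sidec.png

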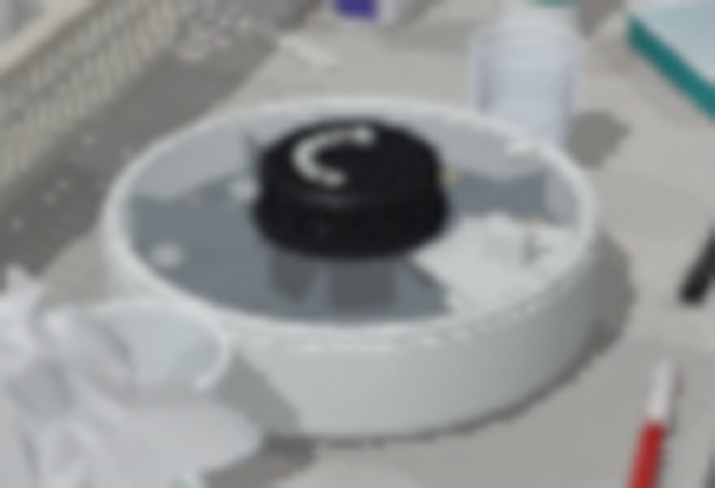

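```bash
python3 - <<'E'
from h import *
print(calibration("wrist"))
E
```

```text
{'fx': 326.6924857542638, 'fy': 326.6924857542638, 'cx': 258.23738294296254, 'cy': 194.1853839817314, 'cam_to_world': array([[ 3.45200014e-01,  9.04014459e-01,  2.52180110e-01,
         2.78927017e-01],
       [-9.38529095e-01,  3.32590378e-01,  9.24487892e-02,
        -5.62221996e-01],
       [-2.97636081e-04, -2.68591694e-01,  9.63254075e-01,
         3.72788394e-01],
       [ 0.00000000e+00,  0.00000000e+00,  0.00000000e+00,
         1.00000000e+00]])}
```

Request:
move_arm(moves="-50 0 0 0 0 0 0;-100 0 0 0 0 0 0;-100 -50 -50 0 0 0 0.5;-100 -80 -85 0 0 0 1;-100 -120 -125 0 0 0 1;-100 -150 -160 0 0 0 1;-100 -180 -190 0 0 0 1;-100 -220 -230 0 0 0 1", grip_force=40)

```text
time_s: 0.9
tool_pos: [0.3484, -0.3152, 0.2998]
eef_rot: [[-0.0, 0.345, -0.938], [-0.0, -0.938, -0.345], [-1.0, -0.0, 0.0]]
contact_force: [1.2, 0.0, -0.0]
finger_gap: 0.004
```

Request:
move_arm(moves="0 -45 -40 0 0 0 1;0 -90 -75 0 0 0 1;0 -130 -110 0 0 0 1;0 -170 -140 0 0 0 1;0 -205 -165 0 0 0 1;0 -231 -187 0 0 0 1;0 -231 -187 0 0 0 1;0 -231 -187 0 0 0 1")

```text
time_s: 1.7
tool_pos: [0.4436, -0.0349, 0.2996]
eef_rot: [[-0.001, 0.348, -0.937], [-0.0, -0.937, -0.348], [-1.0, -0.0, 0.001]]
contact_force: [-0.8, 0.2, -0.2]
finger_gap: 0.0
```

```bash
python3 - <<'E'
from h import *
s=sensors.sense();print(s["tool_pos"],s["joints"],s["time_s"],s["contact_force"])
c=calibration("wrist");p,d=get_image("wrist");np.savez("w1.npz",p=p,d=d,**{k:c[k] for k in c});cv2.imwrite("pics/w1.png",cv2.resize(p,None,fx=1.5,fy=1.5))
E
```

```text
[ 0.4436053  -0.03491403  0.29958749] [ 0.35841772  0.09472259 -0.43251036  1.79317198  0.04165507  1.26339073
 -1.30012629] 1.7 [-0.77284435  0.21912464 -0.1795152 ]
```

View pics/w1.png

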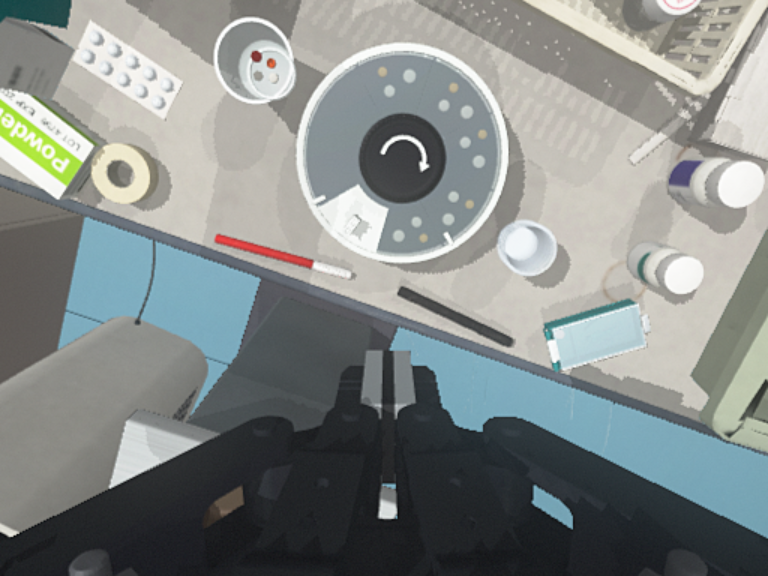

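```bash
python3 - <<'E'
from h import *
z=np.load("w1.npz");p=z["p"];c={k:z[k] for k in("fx","fy","cx","cy","cam_to_world")}
cv2.imwrite("pics/w1c.png",cv2.resize(p[20:185,190:350],None,fx=3.6,fy=3.6,interpolation=cv2.INTER_CUBIC))
m=(p.max(2)<70).astype(np.uint8);m[:70]=0;m[140:]=0;m[:,:230]=0;m[:,305:]=0
k,l,st,ce=cv2.connectedComponentsWithStats(m);i=1+st[1:,4].argmax();print(st[i])
cn=max(cv2.findContours((l==i).astype(np.uint8),cv2.RETR_EXTERNAL,cv2.CHAIN_APPROX_NONE)[0],key=len)
(u,v),r=cv2.minEnclosingCircle(cn);print(u,v,r)
for zz in(.068,.058):print(ray(c,u,v,zz))
print("diam",2*np.linalg.norm(ray(c,u+r,v,.068)-ray(c,u,v,.068)))
O=ray(c,u,v,.068)
print(proj(c,O-[0,0,.02]))
E
```

```text
[ 240   76   57   59 1864]
268.0 104.92241668701172 29.351524353027344
[ 0.50875276 -0.02278179  0.068     ]
[ 0.50880171 -0.02308076  0.058     ]
diam 0.0702343259635479
(np.float64(267.52702669869933), np.float64(104.82642807077036))
```

View pics/w1c.png

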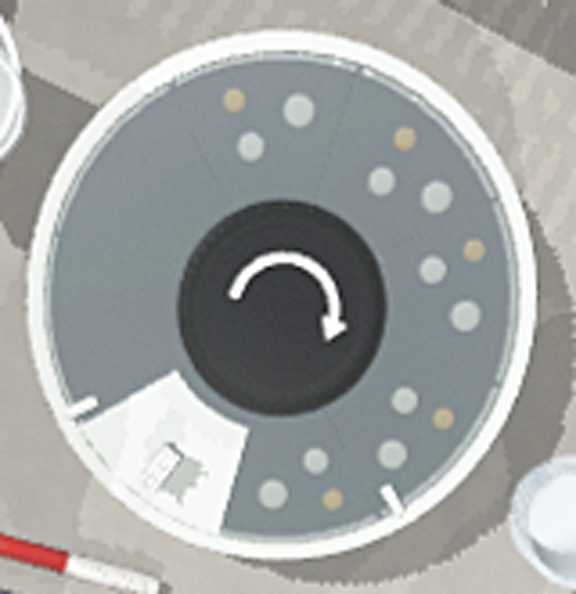

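```bash
python3 - <<'E'
from h import *
def pts(c,d,mask):
    v,u=np.nonzero(mask&(d>0));dd=d[v,u];T=c["cam_to_world"]
    q=np.c_[(u-c["cx"])/c["fx"]*dd,-(v-c["cy"])/c["fy"]*dd,-dd];return q@T[:3,:3].T+T[:3,3]
for n in("scene","side","w1"):
    f=np.load("w1.npz" if n=="w1" else n+"0.npz");p,d=f["p"],f["d"]
    c={k:f[k] for k in("fx","fy","cx","cy","cam_to_world")} if n=="w1" else calibration(n)
    m=p.max(2)<70
    P=pts(c,d,m);k=(abs(P[:,0]-.505)<.06)&(abs(P[:,1]+.017)<.06)&(P[:,2]>.03)&(P[:,2]<.1)
    P=P[k];print(n,len(P),"zmax",np.percentile(P[:,2],[5,50,80,95]))
    t=P[P[:,2]>np.percentile(P[:,2],95)-.008];print((t[:,:2].max(0)+t[:,:2].min(0))/2,np.ptp(t[:,:2],axis=0),t.mean(0))
    print(proj(c,[.5,-.012,.068]),proj(c,[.509,-.023,.068]))
print(calibration("wrist"))
E
```

```text
scene 485 zmax [0.04682959 0.06462293 0.06717453 0.0679389 ]
[ 0.5046351  -0.01911558] [0.06031018 0.06112158] [ 0.50036899 -0.01468694  0.06597928]
(np.float64(266.4933913369398), np.float64(204.13539510505223)) (np.float64(266.0827885292651), np.float64(200.946856951072))
side 458 zmax [0.04792021 0.06413707 0.06761978 0.06852124]
[ 0.50511798 -0.01953283] [0.06346164 0.06231675] [ 0.50132324 -0.0127393   0.06661726]
(np.float64(254.742236465836), np.float64(181.4008228713842)) (np.float64(252.50589853417884), np.float64(178.72599844074657))
w1 1869 zmax [0.0488676  0.06694905 0.06778494 0.06852607]
[ 0.50751236 -0.02374651] [0.06660285 0.06667508] [ 0.51189143 -0.0245242   0.06698562]
(np.float64(257.00878286613266), np.float64(108.77116383840182)) (np.float64(268.2439783520175), np.float64(104.78732404091109))
{'fx': 326.6924857542638, 'fy': 326.6924857542638, 'cx': 258.23738294296254, 'cy': 194.1853839817314, 'cam_to_world': array([[ 0.34544986,  0.90384795,  0.2524347 ,  0.50664688],
       [-0.93843645,  0.332376  ,  0.09414465, -0.01213811],
       [ 0.00118921, -0.26941618,  0.96302311,  0.47308352],
       [ 0.        ,  0.        ,  0.        ,  1.        ]])}
```

```bash
python3 - <<'E'
from h import *
f=np.load("w1.npz");p=f["p"];c={k:f[k] for k in("fx","fy","cx","cy","cam_to_world")}
hsv=cv2.cvtColor(p,cv2.COLOR_BGR2HSV)
m=((p.min(2)>205)).astype(np.uint8);m[:20]=0;m[185:]=0;m[:,:190]=0;m[:,345:]=0
k,l,st,ce=cv2.connectedComponentsWithStats(m);i=1+st[1:,4].argmax();print(st[i])
cv2.imwrite("pics/m.png",cv2.resize((l==i).astype(np.uint8)[20:185,190:350]*255,None,fx=3,fy=3))
v,u=np.nonzero(l==i);P=np.array([ray(c,a,b,.048) for a,b in zip(u,v)])[:,:2]
# outer ring points
cx=P.mean(0)
for it in range(8):
    a=np.arctan2(*(P-cx).T[::-1]);r=np.linalg.norm(P-cx,axis=1)
    b=(a//.1).astype(int);q=[P[b==j][r[b==j].argmax()] for j in np.unique(b)];q=np.array(q)
    A=np.c_[2*q,np.ones(len(q))];s=np.linalg.lstsq(A,(q**2).sum(1),rcond=None)[0];cx=s[:2];R=np.sqrt(s[2]+cx@cx)
    res=np.linalg.norm(q-cx,axis=1)-R
print(cx,R,np.round(res*1000,1))
# shutter & tab: image full coords from crop
def ful(x,y):return 190+x/3.6,20+y/3.6
C=np.r_[cx,0]
for nm,x,y,zz in(("edgeA in",245,430,.048),("edgeA out",220,533,.048),("edgeB in",175,375,.048),("tab near",150,485,.0615),("tab far",170,447,.0615),("tabr",185,455,.0615),("tab br",165,490,.0615)):
    q=ray(c,*ful(x,y),zz)-C;print(nm,q[:2]+cx,np.hypot(*q[:2]),np.degrees(np.arctan2(q[1],q[0])))
for x,y in((345,100),(370,70),(320,170),(390,255),(500,195)):
    for zz in(.02,.04):
        q=ray(c,*ful(x,y),zz)-C;print("div",zz,np.degrees(np.arctan2(q[1],q[0])))
cv2.imwrite("pics/w1s.png",cv2.resize(p[115:185,205:275],None,fx=8,fy=8,interpolation=cv2.INTER_CUBIC))
E
```

```text
[ 197   28  142  147 3206]
[ 0.50788692 -0.02330394] 0.0885737715843741 [ 0.5  0.3 -0.1 -0.4 -0.7  0.  -0.  -0.  -0.3  0.   0.   0.1 -0.3 -0.
  0.2 -0.2  0.1  0.2  0.   0.  -0.3  0.1 -0.1 -0.1 -0.2  0.2  0.1  0.1
 -0.3 -0.   0.2  0.   0.  -0.1  0.3  0.2  0.3  0.2  0.2  0.2  0.1  0.1
 -0.  -0.1  0.  -0.2 -0.2 -0.4 -0.3 -0.4  0.1 -0.7 -0.2 -0.   0.1  0.3
 -0.   0.1  0.2  0.2  0.1  0.6  0.4  0.2]
edgeA in [ 0.46420612 -0.02662394] 0.04380678625243142 -175.65354349893266
edgeA out [ 0.42584909 -0.03106206] 0.08240384491452842 -174.5977400215986
edgeB in [0.47369646 0.00333335] 0.043342046030141614 142.07835753820916
tab near [ 0.43596332 -0.00147675] 0.07516269419116615 163.11813996092332
tab far [ 0.45095805 -0.0036565 ] 0.06022389783607811 160.95928545392968
tabr [ 0.45015528 -0.00948847] 0.05936168065745355 166.54192013166602
tab br [ 0.43612859 -0.0070044 ] 0.07358623069212494 167.202697331426
div 0.02 2.111995045864492
div 0.04 2.5587286646709995
div 0.02 -1.2516660592936604
div 0.04 -0.868811361439829
div 0.02 2.9859071695294213
div 0.04 3.6534710908241865
div 0.02 -45.24772286927761
div 0.04 -44.76958400394021
div 0.02 -43.51274104333365
div 0.04 -43.263765567851365
```

View pics/w1s.png

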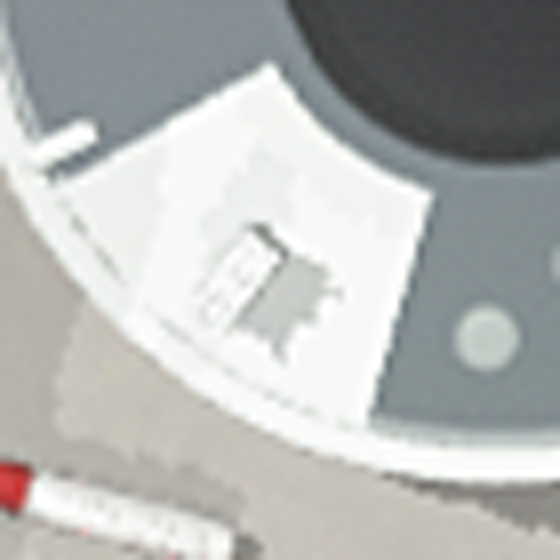

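View pics/m.png

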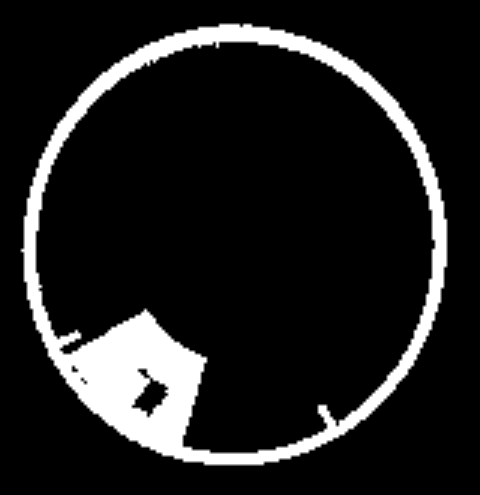

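Request:
move_arm(moves="0 11.5 -43.4 0 0 0 1;45 11.5 -43.4 0 0 0 1;90 11.5 -43.4 0 0 0 1;135 11.5 -43.4 0 0 0 1;175 11.5 -43.4 0 0 0 1;205 11.5 -43.4 0 0 0 1;215 11.5 -43.4 0 0 0 1;215 11.5 -43.4 0 0 0 1;215 11.5 -43.4 0 0 0 1")

```text
time_s: 2.65
tool_pos: [0.4893, -0.0323, 0.0861]
eef_rot: [[0.002, 0.344, -0.939], [-0.0, -0.939, -0.344], [-1.0, 0.001, -0.001]]
contact_force: [-0.1, -0.6, 0.9]
finger_gap: 0.002
```

```bash
python3 - <<'E'
from h import *
s=sensors.sense();print(s["tool_pos"],s["joints"],s["time_s"],s["contact_force"])
for n in("wrist","scene"):
    p,d=get_image(n)
    cv2.imwrite(f"pics/{n}2.png",cv2.resize(p,None,fx=1.5,fy=1.5) if n=="wrist" else cv2.resize(p[150:270,200:340],None,fx=5,fy=5,interpolation=cv2.INTER_CUBIC))
E
```

```text
[ 0.48932042 -0.03227092  0.08610972] [ 0.27417604  0.3896866  -0.40636675  2.0058023   0.21469114  0.78511212
 -1.47662252] 2.65 [-0.10604291 -0.56068321  0.86412113]
```

View pics/wrist2.png

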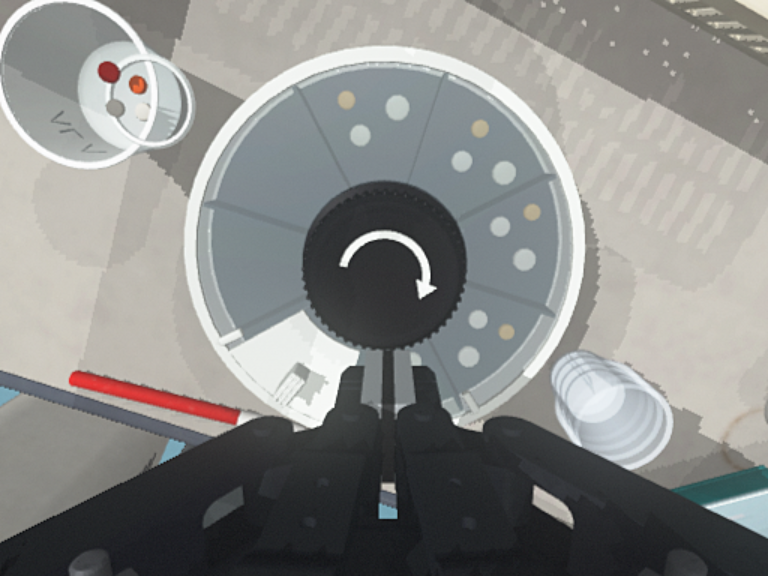

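View pics/scene2.png

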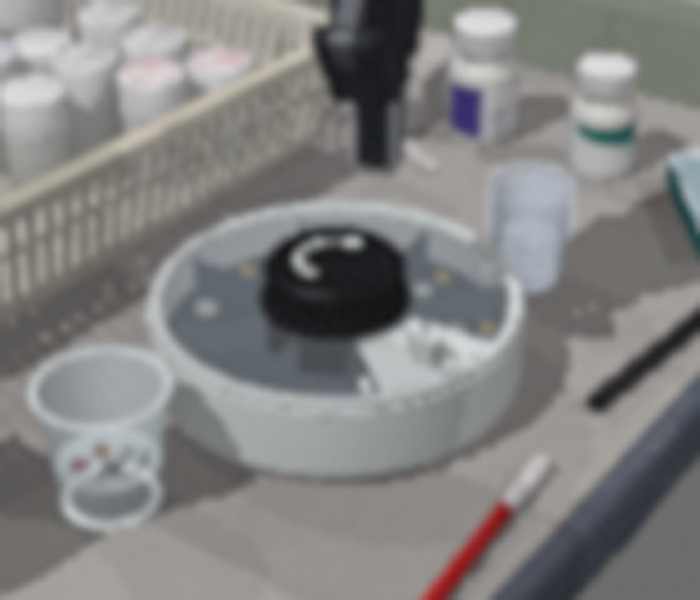

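```bash
python3 - <<'E'
from h import *
s=sensors.sense();T=s["tool_pos"];print(T,s["time_s"])
for n in("scene","side","wrist"):
    c=calibration(n);print(n,proj(c,T),"knob",proj(c,[.508,-.0233,.068]))
for n in("scene","side","wrist"):
    p,d=get_image(n);u,v=map(int,proj(calibration(n),T));print(sensors.sense()["tool_pos"])
    p=p.copy();q=cv2.resize(p,None,fx=5,fy=5,interpolation=cv2.INTER_CUBIC)
    cv2.circle(q,(u*5,v*5),6,(0,0,255),2);cv2.imwrite(f"pics/{n}3.png",q[max(0,v*5-300):v*5+300,u*5-350:u*5+350])
c=calibration("wrist")
# knob in wrist
f=p;m=(p.max(2)<70).astype(np.uint8)
E
```

```text
[ 0.48971825 -0.03199923  0.08652437] 2.75
scene (np.float64(275.0027505276675), np.float64(194.88998144172223)) knob (np.float64(266.50303898824205), np.float64(201.01636403065615))
side (np.float64(261.58755297302383), np.float64(171.00888569153165)) knob (np.float64(252.95545890087868), np.float64(178.72706680840625))
wrist (np.float64(259.3494073576725), np.float64(226.68667210546576)) knob (np.float64(256.12333086597954), np.float64(184.41280797705008))
[ 0.48962823 -0.03188097  0.0864386 ]
[ 0.4893996  -0.03183333  0.08623862]
[ 0.48921097 -0.03176541  0.08601455]
```

View pics/scene3.png

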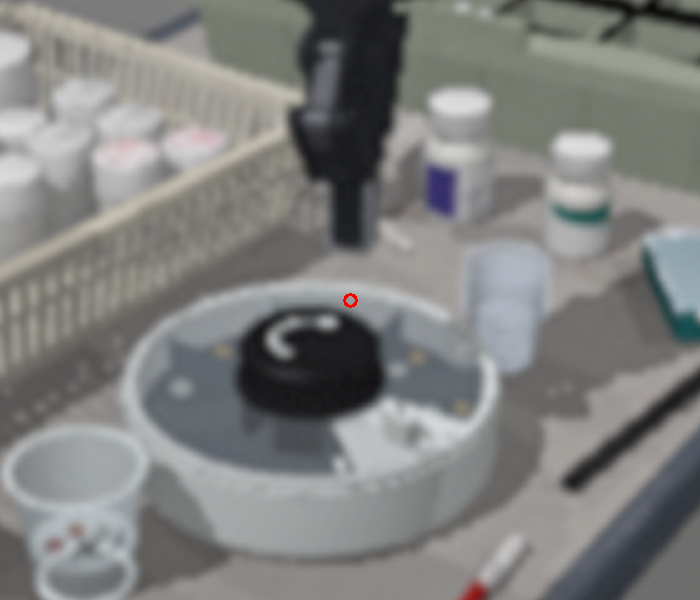

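View pics/wrist3.png

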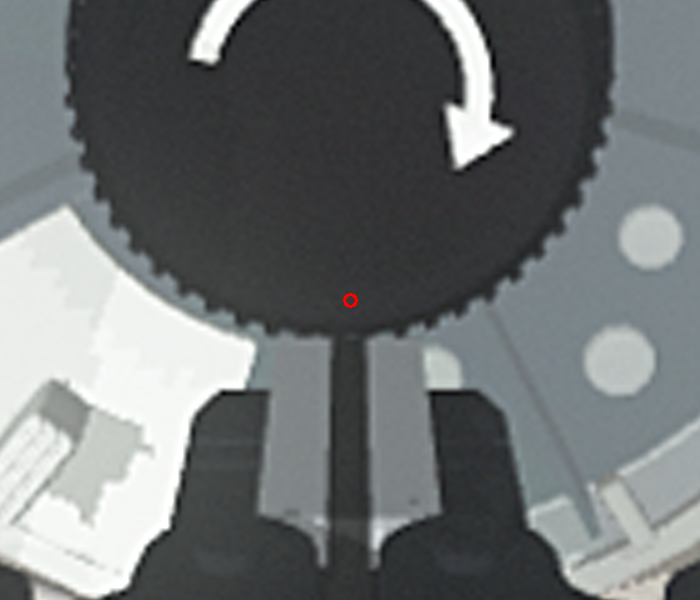

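```bash
python3 - <<'E'
from h import *
s=sensors.sense();T=s["tool_pos"];R=s["eef_rot"];print(T,s["finger_gap"],s["time_s"])
for n in("scene","side","wrist"):
    c=calibration(n);p,d=get_image(n)
    v,u=np.nonzero(d>0);dd=d[v,u];M=c["cam_to_world"]
    q=np.c_[(u-c["cx"])/c["fx"]*dd,-(v-c["cy"])/c["fy"]*dd,-dd]@M[:3,:3].T+M[:3,3]
    t=(q-T)@R
    k=(abs(t[:,1])<.04)&(abs(t[:,2])<.03)&(t[:,0]<.005)&(t[:,0]>-.1)
    print(n,k.sum(),np.round(t[k].max(0),3),np.round(t[k].min(0),3))
    for b in np.arange(-.06,.005,.006):
        kk=k&(t[:,0]>b)&(t[:,0]<=b+.006)
        if kk.sum():print(round(b,3),kk.sum(),np.round(t[kk].min(0)[1:],3),np.round(t[kk].max(0)[1:],3))
print(sensors.sense()["tool_pos"])
E
```

```text
[ 0.48921097 -0.03176541  0.08601455] 0.00036880119452061265 2.9
scene 257 [-0.03   0.026  0.017] [-0.1   -0.04  -0.012]
-0.06 24 [-0.015 -0.01 ] [0.002 0.011]
-0.054 29 [-0.016 -0.01 ] [0.002 0.011]
-0.048 25 [-0.017 -0.01 ] [0.004 0.011]
-0.042 21 [-0.015 -0.01 ] [0.005 0.011]
-0.036 14 [-0.009 -0.01 ] [0.003 0.011]
side 215 [-0.031 -0.003  0.014] [-0.1   -0.039 -0.016]
-0.06 24 [-0.015 -0.009] [-0.003  0.011]
-0.054 27 [-0.016 -0.009] [-0.004  0.011]
-0.048 24 [-0.015 -0.009] [-0.004  0.011]
-0.042 19 [-0.016 -0.009] [-0.004  0.011]
-0.036 15 [-0.009 -0.009] [-0.004  0.009]
wrist 16331 [-0.034  0.04   0.013] [-0.1   -0.04  -0.017]
-0.06 476 [-0.014 -0.011] [ 0.013 -0.005]
-0.054 395 [-0.014 -0.011] [ 0.013 -0.005]
-0.048 382 [-0.014 -0.011] [ 0.013 -0.005]
-0.042 271 [-0.014 -0.011] [ 0.013 -0.006]
-0.036 30 [-0.007 -0.01 ] [ 0.006 -0.01 ]
[ 0.48868984 -0.03170689  0.08538181]
```

Request:
move_arm(moves="5 0 0 0 0 0 1;9 0 0 0 0 0 1;12 0 0 0 0 0 1;14 0 0 0 0 0 1;14 0 0 0 0 0 1")

```text
time_s: 3.55
tool_pos: [0.4881, -0.0316, 0.0705]
eef_rot: [[-0.001, 0.346, -0.938], [0.0, -0.938, -0.346], [-1.0, -0.0, 0.001]]
contact_force: [-0.6, 0.1, -0.6]
finger_gap: 0.003
```

Request:
move_arm(moves="2 0 0 0 0 0 1;4 0 0 0 0 0 1;5 0 0 0 0 0 1;5 0 0 0 0 0 1")

```text
time_s: 3.95
tool_pos: [0.4883, -0.0317, 0.0658]
eef_rot: [[-0.0, 0.345, -0.938], [-0.0, -0.938, -0.345], [-1.0, -0.0, 0.0]]
contact_force: [-0.6, -0.7, 0.2]
finger_gap: 0.002
```

```bash
python3 - <<'E'
from h import *
s=sensors.sense();T=s["tool_pos"];R=s["eef_rot"];print(T,s["finger_gap"],s["time_s"],s["contact_force"])
for n in("side","wrist"):
    c=calibration(n);p,d=get_image(n)
    v,u=np.nonzero(d>0);dd=d[v,u];M=c["cam_to_world"]
    q=np.c_[(u-c["cx"])/c["fx"]*dd,-(v-c["cy"])/c["fy"]*dd,-dd]@M[:3,:3].T+M[:3,3]
    t=(q-T)@R
    k=(abs(t[:,1])<.018)&(abs(t[:,2])<.018)&(t[:,0]<-.01)&(t[:,0]>-.1)
    print(n,k.sum(),np.round(t[k].max(0),3),np.round(t[k].min(0),3))
    cv2.imwrite(f"pics/{n}4.png",cv2.resize(p[120:300,160:360] if n!="scene" else p,None,fx=3.5,fy=3.5))
E
```

```text
[ 0.4883291  -0.03170956  0.06577131] 0.0018313298738622838 3.95 [-0.56514053 -0.67257387  0.1900959 ]
side 154 [-0.03   0.009  0.011] [-0.099 -0.017 -0.014]
wrist 6678 [-0.034  0.018  0.012] [-0.1   -0.018 -0.017]
```

View pics/side4.png

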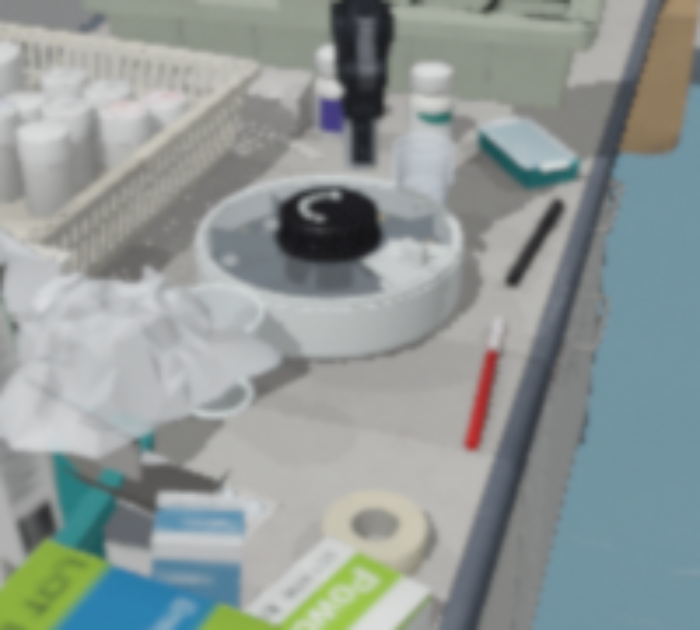

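Request:
move_arm(moves="5 0 0 0 0 0 1;10 0 0 0 0 0 1;15 0 0 0 0 0 1;19 0 0 0 0 0 1;21 0 0 0 0 0 1;21 0 0 0 0 0 1")

```text
time_s: 4.65
tool_pos: [0.4882, -0.0317, 0.0445]
eef_rot: [[-0.001, 0.346, -0.938], [0.0, -0.938, -0.346], [-1.0, -0.0, 0.001]]
contact_force: [-0.8, -0.6, -0.7]
finger_gap: 0.002
```

```bash
python3 - <<'E'
from h import *
s=sensors.sense();print(s["tool_pos"],s["contact_force"])
p,d=get_image("scene");cv2.imwrite("pics/scene5.png",cv2.resize(p[150:270,200:340],None,fx=5,fy=5,interpolation=cv2.INTER_CUBIC))
E
```

```text
[ 0.4881578  -0.03165574  0.04452586] [-0.81777706 -0.56076062 -0.72681517]
```

View pics/scene5.png

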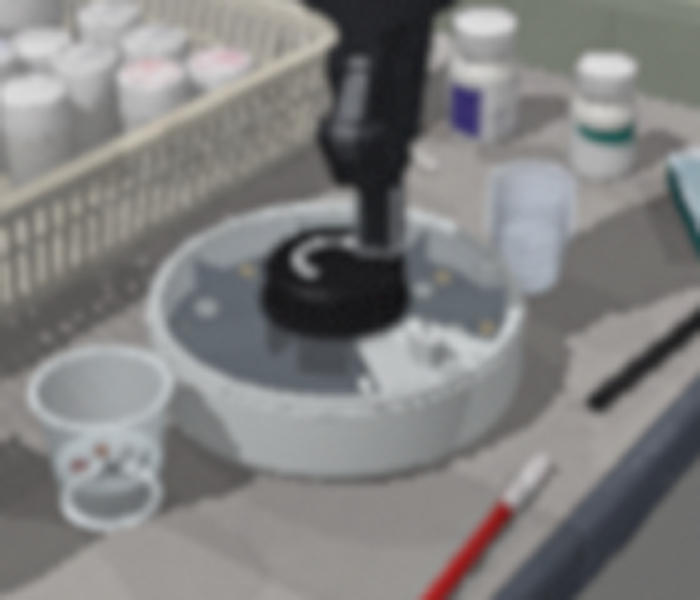

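The finger (380,245 in the crop) is just above the knob's near-right edge; the visible tip is about 30 mm short of the reported TCP, so I'll find contact by force.

Request:
move_arm(moves="1 0 0 0 0 0 1;2 0 0 0 0 0 1;3 0 0 0 0 0 1;3 0 0 0 0 0 1")

```text
time_s: 5.1
tool_pos: [0.4883, -0.0317, 0.0418]
eef_rot: [[-0.0, 0.345, -0.938], [-0.0, -0.938, -0.345], [-1.0, 0.0, 0.0]]
contact_force: [0.1, -0.4, -0.2]
finger_gap: -0.002
```

Request:
move_arm(moves="1 0 0 0 0 0 1;2 0 0 0 0 0 1;2 0 0 0 0 0 1")

```text
time_s: 5.4
tool_pos: [0.4883, -0.0317, 0.0398]
eef_rot: [[-0.0, 0.345, -0.938], [-0.0, -0.938, -0.345], [-1.0, -0.0, 0.0]]
contact_force: [-0.6, -0.4, -0.3]
finger_gap: -0.005
```

Request:
move_arm(moves="1 0 0 0 0 0 1;1 0 0 0 0 0 1")

```text
time_s: 5.6
tool_pos: [0.4884, -0.0317, 0.0388]
eef_rot: [[-0.0, 0.345, -0.938], [-0.0, -0.938, -0.345], [-1.0, -0.0, 0.0]]
contact_force: [0.2, 0.8, -0.1]
finger_gap: 0.002
```

Request:
move_arm(moves="1 0 0 0 0 0 1;1 0 0 0 0 0 1")

```text
time_s: 5.8
tool_pos: [0.4884, -0.0317, 0.0378]
eef_rot: [[-0.0, 0.345, -0.938], [-0.0, -0.938, -0.345], [-1.0, 0.0, 0.0]]
contact_force: [-0.5, -0.4, -0.2]
finger_gap: 0.003
```

Request:
move_arm(moves="1 0 0 0 0 0 1;1 0 0 0 0 0 1")

```text
time_s: 6.0
tool_pos: [0.4884, -0.0317, 0.0368]
eef_rot: [[-0.0, 0.345, -0.938], [-0.0, -0.938, -0.345], [-1.0, -0.0, 0.0]]
contact_force: [0.3, 0.9, -0.3]
finger_gap: -0.0
```

Request:
move_arm(moves="0.5 0 0 0 0 0 1;0.5 0 0 0 0 0 1")

```text
time_s: 6.2
tool_pos: [0.4884, -0.0317, 0.0367]
eef_rot: [[0.0, 0.345, -0.938], [-0.0, -0.938, -0.345], [-1.0, 0.0, 0.0]]
contact_force: [-2.4, -0.9, 4.4]
finger_gap: 0.002
```

Request:
move_arm(moves="0.6 0 0 0 0 0 1;0.6 0 0 0 0 0 1")

```text
time_s: 6.4
tool_pos: [0.4885, -0.0318, 0.0366]
eef_rot: [[0.0, 0.345, -0.938], [-0.001, -0.938, -0.345], [-1.0, 0.001, -0.0]]
contact_force: [-3.4, -0.6, 13.1]
finger_gap: 0.001
```

Request:
move_arm(moves="0 -1.1 0 0.05 0 0 1;0 -2.1 0 0.1 0 0 1;0 -3.2 -0.1 0.15 0 0 1;0 -4.3 -0.2 0.2 0 0 1;0 -4.3 -0.2 0.2 0 0 1")

```text
time_s: 6.9
tool_pos: [0.4875, -0.028, 0.0366]
eef_rot: [[0.001, 0.15, -0.989], [-0.001, -0.989, -0.15], [-1.0, 0.001, -0.001]]
contact_force: [-2.8, -2.3, 12.2]
finger_gap: -0.007
```

```bash
python3 - <<'E'
from h import *
s=sensors.sense();print(s["tool_pos"],s["contact_force"],s["wrist_torque"],s["joints"])
p,d=get_image("wrist");cv2.imwrite("pics/w6.png",cv2.resize(p,None,fx=1.5,fy=1.5))
E
```

```text
[ 0.48750473 -0.02804892  0.03660672] [-2.75687855 -2.33815099 12.17341814] [-0.47177933  0.54776332  0.0775419 ] [ 0.19486341  0.45326831 -0.32231444  2.05909899  0.22948183  0.66165883
 -1.69905275]
```

View pics/w6.png

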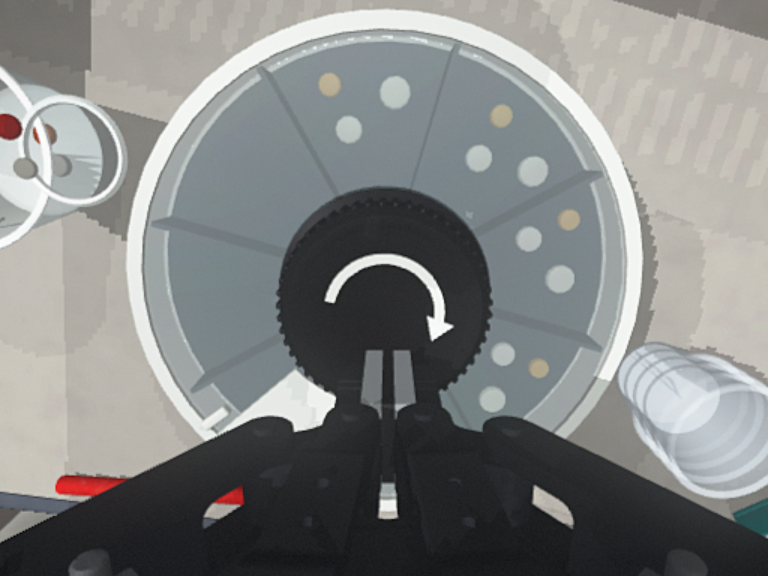

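Request:
move_arm(moves="0 -1.1 0 0.05 0 0 1;0 -2.1 0.1 0.1 0 0 1;0 -3.2 0 0.15 0 0 1;0 -4.2 -0.1 0.2 0 0 1;0 -5.2 -0.3 0.25 0 0 1;0 -6.3 -0.5 0.3 0 0 1;0 -7.3 -0.7 0.35 0 0 1;0 -8.3 -1 0.4 0 0 1;0 -9.3 -1.4 0.45 0 0 1;0 -10.3 -1.8 0.5 0 0 1;0 -11.2 -2.2 0.55 0 0 1;0 -11.2 -2.2 0.55 0 0 1")

```text
time_s: 8.15
tool_pos: [0.4888, -0.0154, 0.0366]
eef_rot: [[0.002, -0.388, -0.922], [0.001, -0.922, 0.388], [-1.0, -0.001, -0.002]]
contact_force: [-0.2, 1.7, 7.3]
finger_gap: -0.003
```

```bash
python3 - <<'E'
from h import *
s=sensors.sense();print(s["tool_pos"],s["contact_force"],s["wrist_torque"],s["joints"])
p,d=get_image("wrist");cv2.imwrite("pics/w7.png",cv2.resize(p,None,fx=1.5,fy=1.5))
E
```

```text
[ 0.48879722 -0.01541114  0.0366469 ] [-0.17405119  1.71288234  7.28533616] [ 0.36315008  0.06353486 -0.00103874] [ 0.05920086  0.43866294 -0.17741724  2.06784823  0.12494251  0.64248098
 -2.17103982]
```

View pics/w7.png

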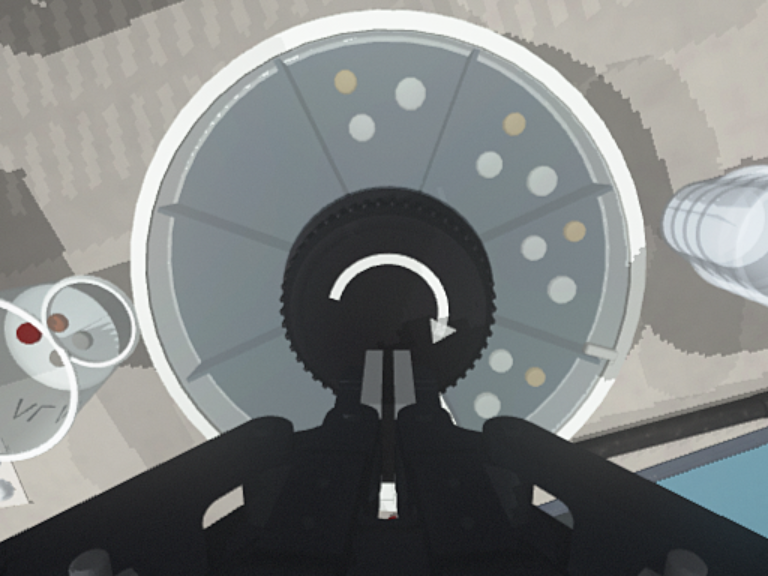

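Request:
move_arm(moves="-10 0 0 0 0 0 1;-40 0 0 0 0 0 1;-80 0 20 0 0 0 1;-110 0 45 0 0 0 1;-110 0 60 0 0 0 1;-110 0 60 0 0 0 1;-110 0 60 0 0 0 1")

```text
time_s: 8.9
tool_pos: [0.4321, 0.0067, 0.1455]
eef_rot: [[-0.0, -0.387, -0.922], [-0.0, -0.922, 0.387], [-1.0, 0.0, 0.0]]
contact_force: [-0.3, -0.1, 0.1]
finger_gap: 0.001
```

```bash
python3 - <<'E'
from h import *
s=sensors.sense();print(s["tool_pos"],s["contact_force"],s["joints"])
c=calibration("wrist");p,d=get_image("wrist");np.savez("w8.npz",p=p,d=d,**c);cv2.imwrite("pics/w8.png",cv2.resize(p,None,fx=1.5,fy=1.5))
E
```

```text
[0.43211877 0.00673017 0.14552277] [-0.33748633 -0.06527952  0.14931458] [ 0.0551156   0.20007326 -0.22514048  2.07514494  0.05838319  0.87237891
 -2.17118983]
```

View pics/w8.png

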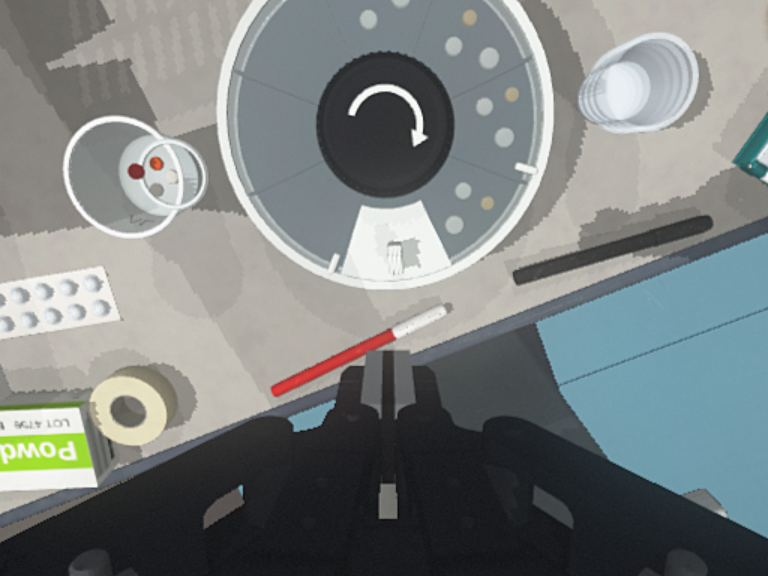

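```bash
python3 - <<'E'
from h import *
C=np.array([.508,-.0233,0])
def A(c,u,v,z):
    q=ray(c,u,v,z)-C;return round(np.degrees(np.arctan2(q[1],q[0])),1),round(np.hypot(*q[:2])*1e3,1)
f1=np.load("w1.npz");f8=np.load("w8.npz");K=("fx","fy","cx","cy","cam_to_world")
c1={k:f1[k] for k in K};c8={k:f8[k] for k in K}
def brown(f):
    h=cv2.cvtColor(f["p"],cv2.COLOR_BGR2HSV);return cv2.inRange(h,(8,60,100),(25,200,255))
for f,c in((f1,c1),(f8,c8)):
    n,l,st,ce=cv2.connectedComponentsWithStats(brown(f))
    for i in range(1,n):
        if 3<st[i,4]<150:
            a=A(c,*ce[i],.03)
            if 40e0<a[1]<90:print(ce[i].round(),st[i,4],a)
    print()
g=lambda x,y,z:A(c8,x/1.5,y/1.5,z)
print("edges",g(360,205,.048),g(415,203,.048),g(450,268,.048),g(343,272,.048),"tab",[g(*q,.0615) for q in((388,245),(403,243),(404,275),(387,277))])
print("knob",ray(c8,385/1.5,124/1.5,.068), "tick",g(337,262,.048),g(525,168,.048))
cv2.imwrite("pics/w8c.png",cv2.resize(f8["p"][120:200,200:320],None,fx=6,fy=6,interpolation=cv2.INTER_CUBIC))
E
```

```text
edges (np.float64(139.1), np.float64(42.9)) (np.float64(-179.9), np.float64(43.1)) (np.float64(-176.8), np.float64(84.7)) (np.float64(140.5), np.float64(81.9)) tab [(np.float64(159.1), np.float64(60.6)), (np.float64(166.7), np.float64(60.3)), (np.float64(165.1), np.float64(77.7)), (np.float64(158.3), np.float64(78.1))]
knob [ 0.50788471 -0.02376062  0.068     ] tick (np.float64(137.0), np.float64(77.4)) (np.float64(-128.4), np.float64(78.4))
```

View pics/w8c.png

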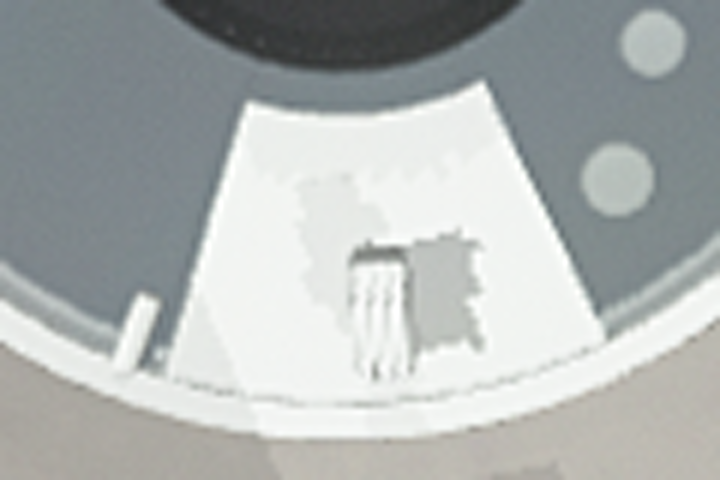

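```bash
python3 - <<'E'
from h import *
C=np.array([.508,-.0233,0])
def A(c,u,v,z):
    q=ray(c,u,v,z)-C;return np.degrees(np.arctan2(q[1],q[0])),np.hypot(*q[:2])*1e3
K=("fx","fy","cx","cy","cam_to_world")
f1=np.load("w1.npz");f8=np.load("w8.npz");c1={k:f1[k] for k in K};c8={k:f8[k] for k in K}
for a,b in(((443,418),(487,203)),((405,400),(463,190)),((392,455),(454,225)),((433,270),(484,106)),((465,316),(504,137)),((437,196),(488,57))):
    for z in(.02,.035):
        p=A(c1,190+a[0]/3.6,20+a[1]/3.6,z);q=A(c8,b[0]/1.5,b[1]/1.5,z);print(np.round(p,1),np.round(q,1),"cw",round((p[0]-q[0])%360,1))
z=.03
print([np.round(A(c8,u/1.5,v/1.5,zz),1) for u,v in((455,150),(530,183),(252,193),(310,165)) for zz in(.02,.04)])
E
```

```text
[-102.3   75.3] [-147.2   74.9] cw 44.8
[-102.4   72.4] [-147.6   71.6] cw 45.2
[-104.5   59.3] [-149.1   58.4] cw 44.6
[-104.7   56.9] [-149.7   55.9] cw 45.0
[-120.6   70.5] [-165.5   69.9] cw 44.9
[-120.8   67.8] [-165.8   67. ] cw 45.0
[-56.5  58.8] [-100.3   58.5] cw 43.7
[-56.3  56.4] [-101.    55.5] cw 44.7
[-72.2  69.9] [-116.3   69.8] cw 44.1
[-72.1  67.2] [-116.9   66.4] cw 44.8
[-35.5  69.6] [-79.3  69.5] cw 43.7
[-35.2  67. ] [-79.8  65.7] cw 44.6
[array([-128.4,   43. ]), array([-129.7,   40.4]), array([-132.1,   92.1]), array([-132.7,   86.3]), array([91.8, 87.4]), array([92.5, 81.9]), array([91.8, 48.4]), array([92.9, 45.5])]
```

Request:
move_arm(moves="0 -21.1 -22.7 0 0 0 1;30 -21.1 -22.7 0 0 0 1;60 -21.1 -22.7 0 0 0 1;85 -21.1 -22.7 0 0 0 1;100 -21.1 -22.7 0 0 0 1;100 -21.1 -22.7 0 0 0 1;100 -21.1 -22.7 0 0 0 1")

```text
time_s: 9.65
tool_pos: [0.4614, 0.0175, 0.0453]
eef_rot: [[-0.002, -0.387, -0.922], [-0.0, -0.922, 0.387], [-1.0, 0.001, 0.001]]
contact_force: [-0.3, 0.1, -0.3]
finger_gap: -0.003
```

```bash
python3 - <<'E'
from h import *
s=sensors.sense();print(s["tool_pos"],s["contact_force"],s["joints"])
T=s["tool_pos"].copy();T[2]+=.0313
q=T-[.508,-.0233,0];print(np.degrees(np.arctan2(q[1],q[0])),np.hypot(*q[:2]))
for n in("side","scene"):
    c=calibration(n);p,d=get_image(n);u,v=proj(c,T)
    b=cv2.resize(p[int(v)-45:int(v)+45,int(u)-60:int(u)+60],None,fx=6.5,fy=6.5,interpolation=cv2.INTER_CUBIC);cv2.circle(b,(390,292),4,(0,0,255),2);cv2.imwrite(f"pics/{n}9.png",b)
E
```

```text
[0.4613872  0.01750797 0.04530709] [-0.31886261  0.09710673 -0.31810826] [ 0.0072621   0.39434862 -0.203821    2.1188317   0.13003221  0.6413814
 -2.25425857]
138.79892558122066 0.06195194196514382
```

View pics/scene9.png

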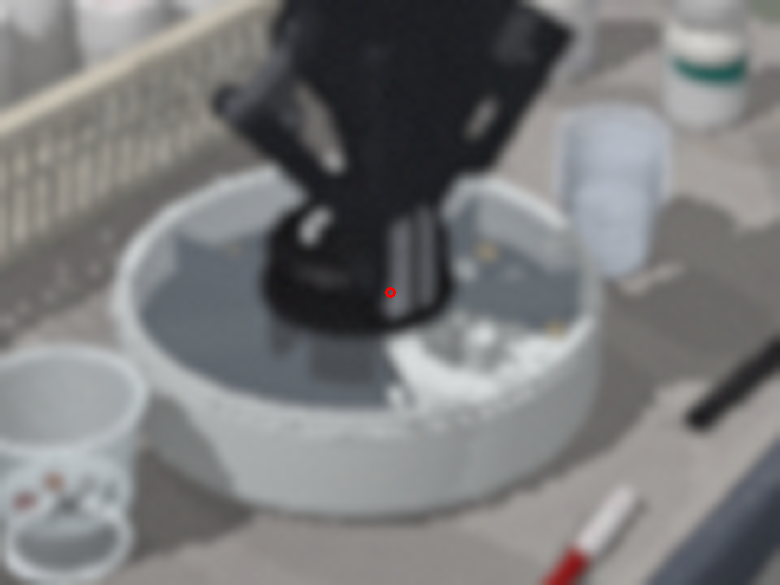

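View pics/side9.png

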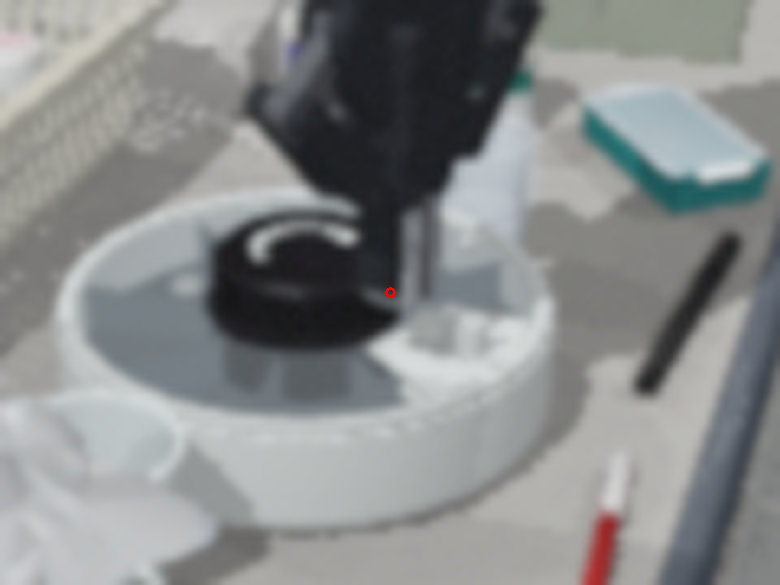

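Request:
move_arm(moves="6 0 0 0 0 0 1;12 0 0 0 0 0 1;17 0 0 0 0 0 1;20 0 0 0 0 0 1;20 0 0 0 0 0 1")

```text
time_s: 10.25
tool_pos: [0.461, 0.0177, 0.0253]
eef_rot: [[-0.001, -0.387, -0.922], [-0.0, -0.922, 0.387], [-1.0, 0.0, 0.001]]
contact_force: [0.0, -0.1, -0.8]
finger_gap: 0.004
```

Request:
move_arm(moves="1.5 0 0 0 0 0 1;3 0 0 0 0 0 1;3 0 0 0 0 0 1")

```text
time_s: 10.55
tool_pos: [0.4613, 0.0177, 0.0227]
eef_rot: [[-0.0, -0.387, -0.922], [-0.0, -0.922, 0.387], [-1.0, 0.0, 0.0]]
contact_force: [0.1, 0.6, -0.8]
finger_gap: 0.003
```

```bash
python3 - <<'E'
from h import *
s=sensors.sense();print(s["tool_pos"],s["contact_force"],s["joints"])
T=s["tool_pos"].copy();R=s["eef_rot"]
q=R.T@(T-[.508,-.0233,0]);print("tool off",q)
y,z=q[1]*1e3,q[2]*1e3
for th in np.arange(.05,1.16,.05):
    c,S=np.cos(-th),np.sin(-th);print(round(-th,2),round(y*c-z*S-y,1),round(y*S+z*c-z,1))
p,d=get_image("wrist");cv2.imwrite("pics/w10.png",cv2.resize(p,None,fx=1.5,fy=1.5))
E
```

```text
[0.46129412 0.01771033 0.02272103] [ 0.07641473  0.63255847 -0.75442574] [-0.00306011  0.43219495 -0.19357795  2.1389414   0.14704911  0.58266924
 -2.27028209]
tool off [-0.02271899 -0.01974767  0.05893563]
-0.05 3.0 0.9
-0.1 6.0 1.7
-0.15 9.0 2.3
-0.2 12.1 2.7
-0.25 15.2 3.1
-0.3 18.3 3.2
-0.35 21.4 3.2
-0.4 24.5 3.0
-0.45 27.6 2.7
-0.5 30.7 2.3
-0.55 33.7 1.6
-0.6 36.7 0.9
-0.65 39.7 -0.1
-0.7 42.6 -1.1
-0.75 45.5 -2.4
-0.8 48.3 -3.7
-0.85 51.0 -5.2
-0.9 53.6 -6.8
-0.95 56.2 -8.6
-1.0 58.7 -10.5
-1.05 61.0 -12.5
-1.1 63.3 -14.6
-1.15 65.5 -16.8
```

View pics/w10.png

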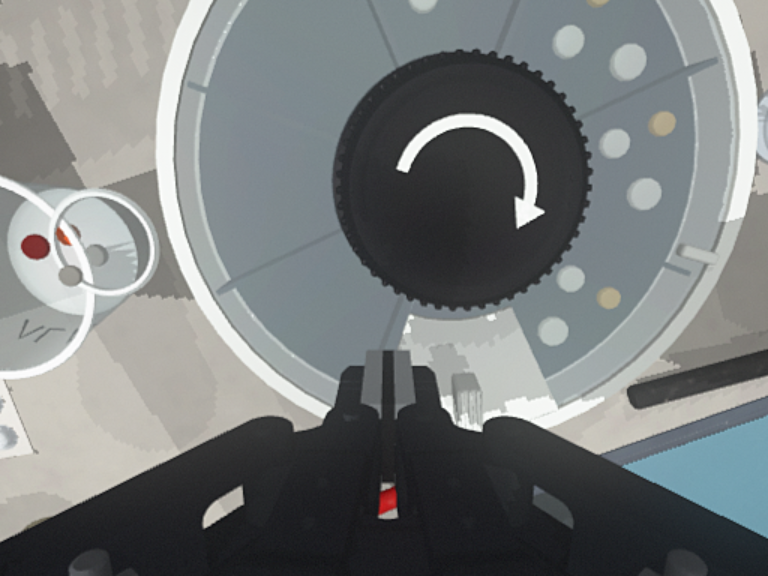

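Request:
move_arm(moves="0 3 0.9 0 0 0 1;0 6 1.7 0 0 0 1;0 9 2.3 0 0 0 1;0 12.1 2.7 -0.05 0 0 1;0 15.2 3.1 -0.1 0 0 1;0 18.3 3.2 -0.15 0 0 1;0 21.4 3.2 -0.2 0 0 1;0 24.5 3 -0.25 0 0 1;0 27.6 2.7 -0.3 0 0 1;0 30.7 2.3 -0.35 0 0 1")

```text
time_s: 11.6
tool_pos: [0.4472, -0.0099, 0.0229]
eef_rot: [[0.0, -0.045, -0.999], [0.0, -0.999, 0.045], [-1.0, -0.0, -0.0]]
contact_force: [0.0, 1.3, 0.9]
finger_gap: -0.004
```

```bash
python3 - <<'E'
from h import *
s=sensors.sense();print(s["tool_pos"],s["contact_force"],s["joints"])
T=s["tool_pos"].copy();R=s["eef_rot"]
w=T-[.508,-.0233,0];q=R.T@w;print("tool off",q,np.degrees(np.arctan2(w[1],w[0])),np.hypot(w[0],w[1]))
y,z=q[1]*1e3,q[2]*1e3
for th in np.arange(.05,.81,.05):
    c,S=np.cos(-th),np.sin(-th);print(round(-th,2),round(y*c-z*S-y,1),round(y*S+z*c-z,1))
p,d=get_image("wrist");cv2.imwrite("pics/w11.png",cv2.resize(p,None,fx=1.5,fy=1.5))
E
```

```text
[ 0.44723918 -0.00988318  0.02286912] [0.02145194 1.31030373 0.8890793 ] [ 0.13162735  0.42439849 -0.29057578  2.16577029  0.21754288  0.57794651
 -1.93353403]
tool off [-0.02287816 -0.01065572  0.06130197] 167.5481261990034 0.06222450162509347
-0.05 3.1 0.5
-0.1 6.2 0.8
-0.15 9.3 0.9
-0.2 12.4 0.9
-0.25 15.5 0.7
-0.3 18.6 0.4
-0.35 21.7 -0.1
-0.4 24.7 -0.7
-0.45 27.7 -1.5
-0.5 30.7 -2.4
-0.55 33.6 -3.5
-0.6 36.5 -4.7
-0.65 39.3 -6.1
-0.7 42.0 -7.6
-0.75 44.6 -9.2
-0.8 47.2 -10.9
```

View pics/w11.png

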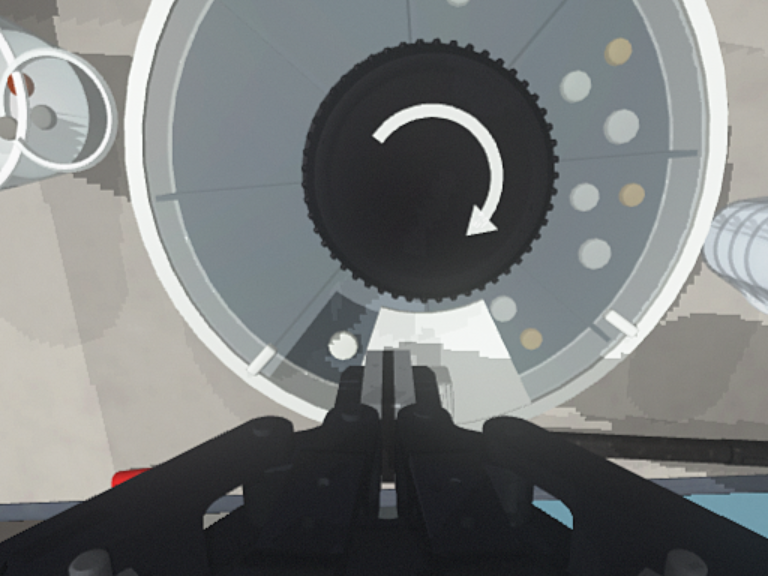

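Request:
move_arm(moves="0 3.1 0.5 -0.05 0 0 1;0 6.2 0.8 -0.1 0 0 1;0 9.3 0.9 -0.15 0 0 1;0 12.4 0.9 -0.2 0 0 1;0 15.5 0.7 -0.25 0 0 1;0 18.6 0.4 -0.3 0 0 1;0 20 0.2 -0.33 0 0 1")

```text
time_s: 12.35
tool_pos: [0.446, -0.03, 0.0228]
eef_rot: [[-0.0, 0.279, -0.96], [-0.0, -0.96, -0.279], [-1.0, -0.0, 0.0]]
contact_force: [-0.8, 0.3, 0.3]
finger_gap: 0.002
```

```bash
python3 - <<'E'
from h import *
s=sensors.sense();print(s["tool_pos"],s["contact_force"],s["joints"])
T=s["tool_pos"].copy();R=s["eef_rot"]
w=T-[.508,-.0233,0];q=R.T@w;print("tool off",q,np.degrees(np.arctan2(w[1],w[0])),np.hypot(w[0],w[1]))
y,z=q[1]*1e3,q[2]*1e3
for th in np.arange(.025,.41,.025):
    c,S=np.cos(-th),np.sin(-th);print(round(-th,3),round(y*c-z*S-y,1),round(y*S+z*c-z,1))
p,d=get_image("wrist");cv2.imwrite("pics/w12.png",cv2.resize(p,None,fx=1.5,fy=1.5))
E
```

```text
[ 0.44602832 -0.02995537  0.02280258] [-0.83788301  0.32001112  0.27642309] [ 0.24491908  0.43547909 -0.37823061  2.16072857  0.28314157  0.59157862
 -1.62540617]
tool off [-0.02279259 -0.01093105  0.06136572] -173.8702849023589 0.06232803219929241
-0.025 1.5 0.3
-0.05 3.1 0.5
-0.075 4.6 0.6
-0.1 6.2 0.8
-0.125 7.7 0.9
-0.15 9.3 0.9
-0.175 10.9 1.0
-0.2 12.4 0.9
-0.225 14.0 0.9
-0.25 15.5 0.8
-0.275 17.1 0.7
-0.3 18.6 0.5
-0.325 20.2 0.3
-0.35 21.7 0.0
-0.375 23.2 -0.3
-0.4 24.8 -0.6
```

View pics/w12.png

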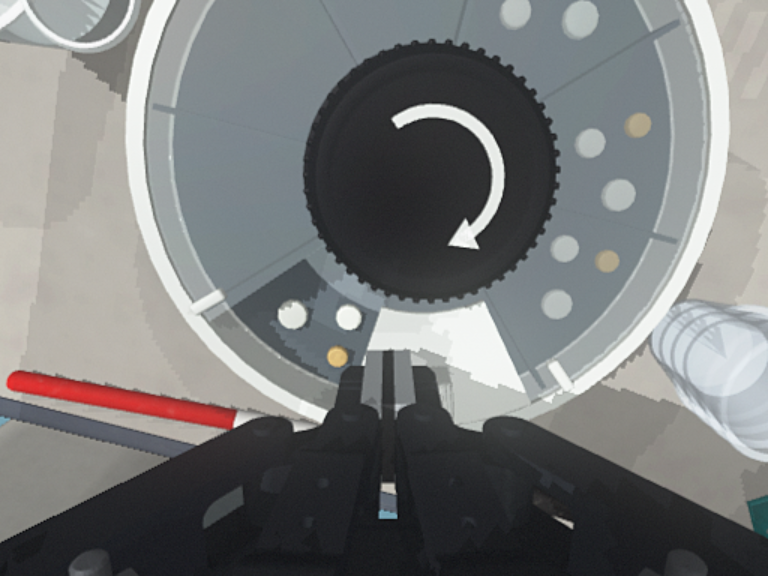

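Request:
move_arm(moves="0 1.5 0.3 -0.025 0 0 1;0 3.1 0.5 -0.05 0 0 1;0 4.6 0.6 -0.075 0 0 1;0 6.2 0.8 -0.1 0 0 1;0 6.2 0.8 -0.1 0 0 1")

```text
time_s: 12.9
tool_pos: [0.4472, -0.0361, 0.0228]
eef_rot: [[-0.0, 0.374, -0.927], [-0.0, -0.927, -0.374], [-1.0, 0.0, 0.0]]
contact_force: [-1.1, 0.6, 0.9]
finger_gap: -0.0
```

Request:
move_arm(moves="0 0.8 0.1 -0.0125 0 0 1;0 1.5 0.2 -0.025 0 0 1;0 1.5 0.2 -0.025 0 0 1")

```text
time_s: 13.2
tool_pos: [0.4476, -0.0374, 0.0228]
eef_rot: [[0.0, 0.397, -0.918], [-0.0, -0.918, -0.397], [-1.0, 0.0, -0.0]]
contact_force: [-0.5, 0.0, -0.5]
finger_gap: 0.002
```

Request:
move_arm(moves="0 0.5 0.1 -0.01 0 0 1;0 1 0.1 -0.015 0 0 1;0 1 0.1 -0.015 0 0 1")

```text
time_s: 13.5
tool_pos: [0.4477, -0.0381, 0.0228]
eef_rot: [[-0.0, 0.411, -0.912], [0.0, -0.912, -0.411], [-1.0, -0.0, 0.0]]
contact_force: [-1.2, 1.6, -0.1]
finger_gap: -0.002
```

Request:
move_arm(moves="0 1 0 0 0 0 1;0 1 0 0 0 0 1")

```text
time_s: 13.7
tool_pos: [0.4478, -0.0384, 0.0227]
eef_rot: [[-0.001, 0.411, -0.912], [0.001, -0.912, -0.411], [-1.0, -0.001, 0.0]]
contact_force: [-2.6, 4.0, 1.5]
finger_gap: -0.0
```

```bash
python3 - <<'E'
from h import *
s=sensors.sense();print(s["tool_pos"],s["contact_force"])
p,d=get_image("wrist");cv2.imwrite("pics/w13.png",cv2.resize(p,None,fx=1.5,fy=1.5))
E
```

```text
[ 0.44777307 -0.03844582  0.02269162] [-2.63552197  4.01611128  1.50478014]
```

View pics/w13.png

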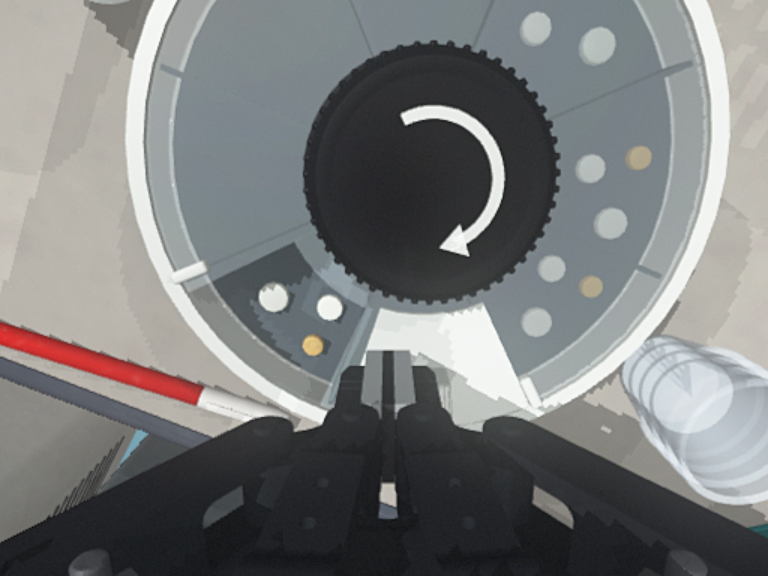

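Shutter edge meets the far stop tick at (530,390), with force rising to about 5 N: it is at the stop. Backing off and up.

Request:
move_arm(moves="0 -4 0 0 0 0 1;0 -6 0 0 0 0 1;-20 -6 0 0 0 0 1;-60 -6 0 0 0 0 1;-100 -6 30 0 0 0 1;-130 -6 55 0 0 0 1;-150 -6 60 0 0 0 1;-150 -6 60 0 0 0 1;-150 -6 60 0 0 0 1")

```text
time_s: 14.65
tool_pos: [0.3916, -0.0587, 0.1731]
eef_rot: [[0.002, 0.41, -0.912], [-0.001, -0.912, -0.41], [-1.0, 0.002, -0.001]]
contact_force: [-0.4, -0.2, 0.1]
finger_gap: -0.002
```

```bash
python3 - <<'E'
from h import *
s=sensors.sense();print(s["tool_pos"],s["contact_force"],s["time_s"])
c=calibration("wrist");p,d=get_image("wrist");np.savez("w14.npz",p=p,d=d,**c);cv2.imwrite("pics/w14.png",cv2.resize(p,None,fx=1.5,fy=1.5))
E
```

```text
[ 0.39156973 -0.0586677   0.17305173] [-0.40869892 -0.17156618  0.06289496] 14.65
```

View pics/w14.png

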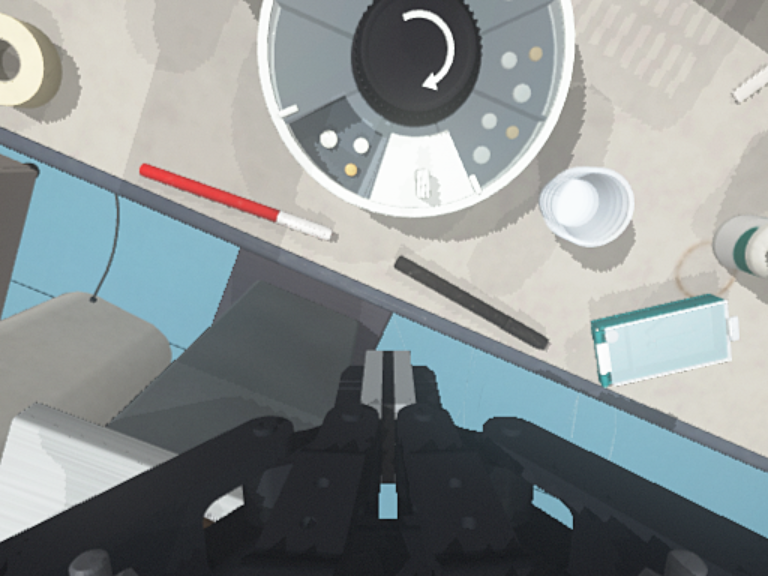

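```bash
python3 - <<'E'
from h import *
C=np.array([.508,-.0233,0])
f=np.load("w14.npz");c={k:f[k] for k in("fx","fy","cx","cy","cam_to_world")}
def A(x,y,z):
    q=ray(c,x/1.5,y/1.5,z)-C;return np.round([np.degrees(np.arctan2(q[1],q[0]))%360,np.hypot(*q[:2])*1e3],1)
print("tab",[A(*q,.0615) for q in((416,168),(428,168),(429,197),(417,198))],"edges",A(392,138,.048),A(367,203,.048),A(451,130,.048),A(475,192,.048),"tick",A(473,183,.048))
print("tablets",A(482,155,.03),A(489,121,.03),A(513,132,.03))
cv2.imwrite("pics/w14c.png",cv2.resize(f["p"][0:150,170:390],None,fx=3.6,fy=3.6,interpolation=cv2.INTER_CUBIC))
E
```

```text
tab [array([204.6,  60.2]), array([211. ,  60.7]), array([210.2,  76.8]), array([205.1,  76.9])] edges [187.6  45.5] [185.1  85.7] [232.6  44.6] [230.4  83.1] tick [231.2  77.7]
tablets [243.3  68.5] [258.7  57.1] [261.5  73.2]
```

View pics/w14c.png

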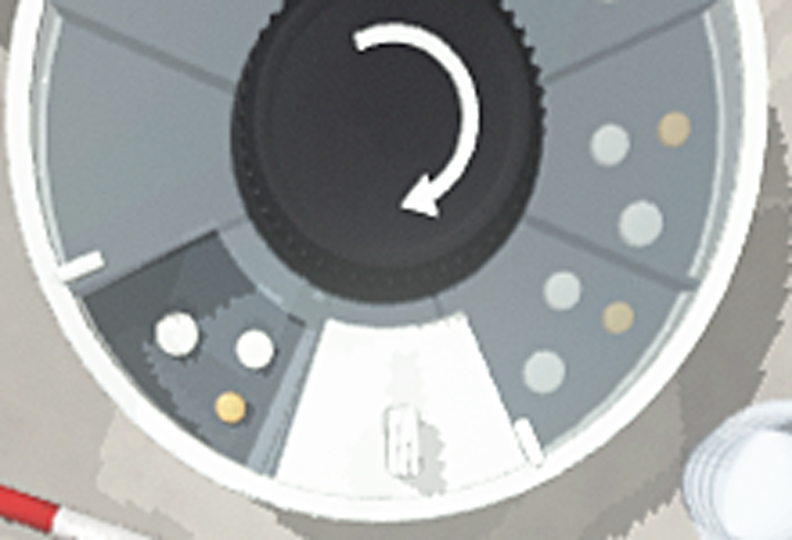

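Request:
move_arm(moves="0 -2 -30 0 0 0 1;20 -2 -60 0 0 0 1;60 -2 -60 0 0 0 1;100 -2 -60 0 0 0 1;130 -2 -60 0 0 0 1;145 -2 -60 0 0 0 1;150 -2 -60 0 0 0 1;150 0 -60 0 0 0 1;150 2 -60 0 0 0 1;150 3 -60 0 0 0 1;150 4 -60 0 0 0 1;150 4 -60 0 0 0 1")

```text
time_s: 15.9
tool_pos: [0.4479, -0.0377, 0.0234]
eef_rot: [[0.001, 0.41, -0.912], [-0.0, -0.912, -0.41], [-1.0, 0.001, -0.001]]
contact_force: [-1.3, -0.0, 0.1]
finger_gap: 0.0
```

Request:
move_arm(moves="0 1 0 0 0 0 1;0 1 0 0 0 0 1")

```text
time_s: 16.1
tool_pos: [0.448, -0.0381, 0.023]
eef_rot: [[0.0, 0.41, -0.912], [0.0, -0.912, -0.41], [-1.0, -0.0, -0.001]]
contact_force: [-0.5, 2.2, 1.6]
finger_gap: -0.003
```

Request:
move_arm(moves="0 1 0 0 0 0 1;0 1 0 0 0 0 1")

```text
time_s: 16.3
tool_pos: [0.4481, -0.0384, 0.0229]
eef_rot: [[-0.0, 0.411, -0.912], [0.001, -0.912, -0.411], [-1.0, -0.001, -0.0]]
contact_force: [-1.6, 4.5, 3.5]
finger_gap: 0.004
```

Request:
move_arm(moves="0 1 0 0 0 0 1;0 1 0 0 0 0 1")

```text
time_s: 16.5
tool_pos: [0.4482, -0.0388, 0.0228]
eef_rot: [[-0.001, 0.411, -0.911], [0.001, -0.911, -0.411], [-1.0, -0.001, 0.0]]
contact_force: [-2.9, 6.5, 3.5]
finger_gap: 0.002
```

Request:
move_arm(moves="0 -1 0 0 0 0 1;0 -2 0 0 0 0 1;0 -3 0 0 0 0 1;0 -5 0 0 0 0 1;0 -8 0 0 0 0 1;-20 -8 0 0 0 0 1;-60 -8 0 0 0 0 1;-100 -8 30 0 0 0 1;-130 -8 30 0 0 0 1;-150 -8 30 0 0 0 1;-150 -8 30 0 0 0 1;-150 -8 30 0 0 0 1")

```text
time_s: 17.7
tool_pos: [0.418, -0.0453, 0.1727]
eef_rot: [[0.001, 0.41, -0.912], [-0.001, -0.912, -0.41], [-1.0, 0.001, -0.0]]
contact_force: [-0.1, -0.0, 0.2]
finger_gap: -0.001
```

```bash
python3 - <<'E'
from h import *
s=sensors.sense();print(s["tool_pos"],s["contact_force"],s["time_s"])
c=calibration("wrist");p,d=get_image("wrist");np.savez("w15.npz",p=p,d=d,**c);cv2.imwrite("pics/w15.png",cv2.resize(p[40:200,150:370],None,fx=3.6,fy=3.6,interpolation=cv2.INTER_CUBIC))
p,d=get_image("scene");cv2.imwrite("pics/scene15.png",p)
E
```

```text
[ 0.41798275 -0.0453364   0.17271861] [-0.06401853 -0.02988317  0.21648211] 17.7
```

View pics/w15.png

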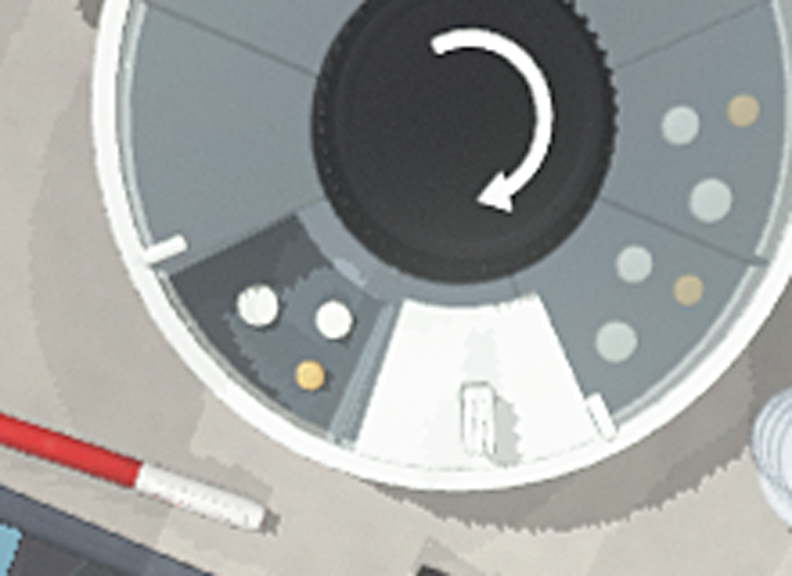

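View pics/scene15.png

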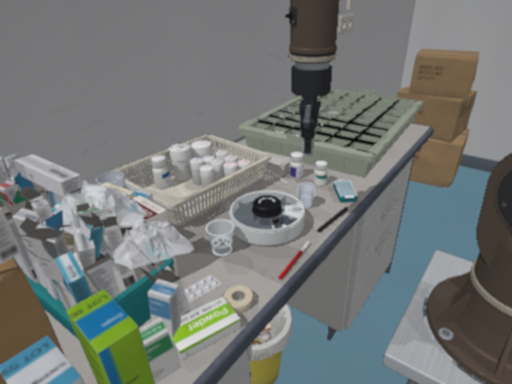

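The shutter's edge touches its stop tick at (600,415). Three tablets lie in the open serving opening, and the scene's cups, bottles and other items look as they did at the start.

```bash
python3 - <<'E'
from cell import env
print(env.job_done())
E
```

```text
the job is handed in; nothing more can be done
None
```

The first loaded compartment is clicked in under the opening, the shutter is fully open, and the job was handed in at about 18 s with the arm clear and reading no force.

**Knob:** With the shutter still shut, I pressed the closed fingertip on the knob's top at 7–13 N, 21 mm off the axis, and carried it round clockwise. The finger was then lifted off. The tablets seen through the cover had moved 44–45 degrees, one click, so the first loaded compartment was under the shutter.

**Shutter:** I pushed the tab anticlockwise until the finger stopped against something solid, then pushed it a second time. It held at the same place while the force rose to about 7 N. In the last picture the shutter's edge is at its stop mark and three tablets show in the clear opening. The cups, bottles and other things look unmoved by eye.

**What disagreed:**
- **Fingertip length:** All three cameras, and the contact with the knob, put the real fingertip about 31 mm short of the reported TCP. I set the heights by contact and not by the reported position.
- **Shutter travel:** From the pictures it came out at about 44–46 degrees (0.76–0.80 rad) against the nominal 0.84. I put that down to picture reading and a start not quite at zero, and relied on the hard stop.

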